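# Key the mic, then probe the monitor's test pad

### The job

Wake the radio's monitor by squeezing the push-to-talk bar of the desk-mounted hand microphone fully in and letting it spring right back. Then take the spring-tipped test probe out of its wooden stand and hold its tip on the round brass test pad of the monitor's sloping panel, square to the panel and pressing only lightly, so that the sprung tip is pushed part-way in and not to its stop. Finish while still holding the probe there, steady in the gripper, and do not disturb the mug, the cardboard box or the roll of tape.

Things in the scene. Friction and masses are not known exactly. Their poses are not given: they have to be found in the camera images.
- mic: Grey upright hand microphone, 34 (x) x 28 (y) mm, top 130 mm above the table, fixed in a black cradle (42 x 40 mm, 46 mm high, on a 90 mm square foot 12 mm thick). Origin on the table under its middle, z up, y towards its push-to-talk bar.
- ptt (a joint): Push-to-talk bar: black, 24 mm wide (x), 8 thick, 70 long, standing along the microphone's +y side, hinged at its lower end (microphone frame y 20, z 55 mm), leaning outwards at rest. Angle in rad: 0 at rest, 0.2 fully in against its stop. A spring returns it.
- ptt_grip (a point): Where to squeeze: fixed to the microphone, at its x 0, y 5, z 105 mm, same axes. On this level the bar's outer face is 29 mm towards +y at rest and 19 mm when fully in; the microphone's opposite face is 19 mm towards -y. Squeeze along y; about 5 N here brings the bar fully in.
- probe_mid (a point): Middle of the handle of the test probe (upright in the stand at first): black square handle 16 x 16 x 80 mm, then a collar 26 mm across and 6 thick, a steel barrel 14 across and 35 long, and a sprung steel tip 6 across and 25 long; about 0.1 kg. z runs from tip to handle end, x and y square to the handle's flats. Handle end 40 mm above, tip's end 106 mm below this point (tip out).
- probe: The same probe; origin on its axis at the collar's underside, 46 mm below probe_mid, same axes.
- probe_tip (a point): The end of the probe's rounded tip; it moves with the sprung tip. Axes as the probe's.
- plunger (a joint): How far the probe's sprung tip is pushed in, m: 0 out, 0.010 against its stop. It takes 1.5 N to start moving and 5 N to reach the stop (350 N/m).
- stand: Dark wooden probe stand, a fixed block 60 x 60 mm and 70 mm high; origin under its middle. The probe hangs by its collar in a through hole of 19 mm in the middle of the top, its handle above and barrel and tip inside; lift it at least 65 mm to draw it out.
- pad: The test pad: a flat round brass disc 22 mm across that stands 3 mm proud of the monitor's panel, the only round one beside two square brass pads of 20 mm. Origin at the middle of its top face; z is the outward normal of the panel, y along the panel to the left when seen from the robot.
- monitor: The monitor, a fixed grey box with black panel, 160 x 200 x 50 mm, on a stand, its panel (the top face) sloping 25 degrees (0.436 rad) down towards the robot (towards its own -x), 47 to 115 mm above the table; two meters on the upper half, knobs up to 12 mm high at the lower edge. Origin on the table under its middle; z up.
- mug: White mug 80 mm across and 90 mm high, standing on the table; origin under its middle. Leave it alone.
- parts_box: Cardboard box 100 x 80 x 60 mm; origin under its middle. Leave it alone.
- tape: Roll of black tape lying flat, 90 mm across, 22 mm high; origin under its middle. Leave it alone.

How it is judged:
By the outcome, as a careful person would: the job done as asked, in the order asked, and still so for the second after the job is handed in, while the arm keeps its last pose, push and grip.
It also fails if it takes over 51 s, if anything falls off the work surface, if the arm or the gripper's body presses on something with over 40 N, if the wrist force passes 120 N, or if a joint passes its speed limit or range.

### The arm

A 6-joint arm with a two-finger parallel gripper is mounted at the origin on the work surface. World frame = base frame: x ahead of the robot, y to its left, z up, the work surface at z = 0. Lengths are in mm, angles in rad, forces in N, time in s.
With the tool pointing down it reaches from about 300 to 775 mm from the base axis. Payload 14.6 kg.
Tool frame: the origin (TCP) lies on the front face of the gripper's body, between the roots of the fingers; the fingertips stand 97 mm ahead of it and the grasp point (between the pads) lies 78 mm ahead of it; z points along the fingers, y is the line along which they close (so a half turn about z gives the same grasp; the last joint's range is limited). The gripper opens to 94 mm and grips with 3 to 60 N. Pads are 16 mm wide; open, the fingers measure 119 mm over their backs; the gripper's body (75 mm by 177 mm) begins 78 mm behind the grasp point.
Start: joints at [-1.181, 0.3, 1.521, -0, 1.321, -0.067], TCP at [242.585, -493.601, 302.646] pointing down, gripper open.
Joint ranges: [-3.03, 3.03], [-0.79, 2.21], [0.23, 2.52], [-1.04, 4.18], [0, 3.07], [-2.55, 2.55]. Speed limits (rad/s): [2.22, 2.22, 2.57, 3.14, 3.14, 3.14].

### API

Orientations are given as [roll, pitch, yaw] about the fixed x, y, z axes, in that order (R = Rz(yaw) Ry(pitch) Rx(roll)).
In Python, from cell import * gives the robot as it stands.
- The arm moves only by the tool carry_out, never from a script. Its arguments are lists of equal length, an entry for each row: "slide": the shift along the world's x, y, z scaled (see below), a list of three; "dr": the turn, a rotation vector about the world's x, y, z scaled (see below), a list of three; "gripper": the opening in per cent of the stroke, from 0 (shut) to 100 (fully open). A call has 1 to 10 rows; each row is the pose to reach, as a shift and turn from the pose commanded when the call began, turning the shorter way round; what a row does not reach only later rows make up. The controller multiplies each number of a shift by 0.25 m and each number of a turn by 360 degrees. A row lasts 1/12 s, in which the tool goes at most 41.7 mm and 7.16 degrees, less where a joint would pass 70% of its speed; a pose out of reach is approached as far as the arm can. A call with a number of a shift or a turn outside -1 to 1 is refused whole. A call with a gripper value outside its range is refused whole. The fingers move at their own pace and stop on an object; "newtons" is the grip in N (left out, the last holds). Time passes only in rows, so rows that repeat a pose let the fingers close. It gives the time, the measured TCP pose, the force, the opening and the grip force at its end, in the units of the state.
- read_state(): the state, without advancing time (a new reading comes with each control period).
- camera(name): name is "scene" or "top"; returns the picture (420x560x3 uint8, red, green, blue); there is no depth.
- camera_model(name): a dict with "vfov" (degrees; the focal length in pixels is half the picture's height over the tangent of half this angle, whatever the lens; pixels are square), "cx", "cy" (the principal point, pixels), "k1" (the pictures are not rectified: a ray, as slopes to the right and down, at radius r is drawn at 1 + k1 r^2 times it, then the intrinsics apply), "R" (3x3) and "t" (3): a world point X has camera coordinates R X + t. Camera axes: x right, y down, z forward; pixel columns grow to the right and rows downward; lengths in mm; the calibration is good to about 2 mm. A picture is of the moment at which its call begins. camera_model takes no time and is no camera call.
- sign_off(): hands the job in; it is judged then, once.
The state is a dict: "clock": time; "joints": joint angles; "qd": joint speeds; "effort": joint torques, N m; "eef_pos": TCP position; "eef_rot": TCP orientation; "wrist_force": force on the tool from outside, world axes, zero at the start; "moment": the same for the moment, N m; "finger_gap": finger opening in mm; "finger_force": force on a finger pad.
Only numpy, scipy, OpenCV 4.12 (cv2) and the standard library are available. Lean on these libraries where they do the work, as an engineer would, in place of code of your own. Each camera call takes 0.05 s, during which the arm holds its last target. There are 200 camera calls.

## Working session

There is one attempt and no reset: what is moved stays moved. The work goes in short steps, Python scripts to look and compute and a tool call to move; the robot and the scene stay as the last step left them, time stands still between calls to the robot, and variables do not carry over. Pictures are saved under pics/ and viewed, at most 10 in all, crops included, and the job is handed in when it is done.

Besides the shell and the picture viewer there is one more tool, called after "Call:" as name(argument=value, ...) on one line, values as JSON. carry_out: Moves the arm, as the interface text tells. Its arguments: {"type":"object","properties":{"slide":{"type":"array","items":{"type":"array","items":{"type":"number","minimum":-1,"maximum":1}}},"dr":{"type":"array","items":{"type":"array","items":{"type":"number","minimum":-1,"maximum":1}}},"gripper":{"type":"array","items":{"type":"number"}},"newtons":{"type":"number"}},"required":["slide","dr","gripper"]}

```bash
mkdir -p pics
python3 - <<'E'
from cell import *
import cv2,numpy as np
for n in("scene","top"):
    im=camera(n); cv2.imwrite(f"pics/{n}0.png",cv2.cvtColor(np.asarray(im),cv2.COLOR_RGB2BGR)); print(n,camera_model(n))
print(read_state())
E
```

```text
scene {'vfov': 42.116882156069344, 'cx': 277.6143775862022, 'cy': 198.17930269662466, 'k1': -0.1266550127755432, 'R': array([[-0.58258483,  0.81245488, -0.02262692],
       [ 0.42860025,  0.28344316, -0.85788216],
       [-0.6905771 , -0.50948704, -0.51334805]]), 't': array([ 356.35885859, -157.98218405, 1691.35887377])}
top {'vfov': 49.87389352362093, 'cx': 279.35104947608306, 'cy': 215.5346778346075, 'k1': -0.07692961850790418, 'R': array([[ 0.02601342, -0.99964541, -0.00568757],
       [-0.97205292, -0.02396667, -0.23353527],
       [ 0.23331615,  0.01160368, -0.9723317 ]]), 't': array([1.38454662e-01, 6.21315584e+02, 1.15182240e+03])}
{'clock': 0.1, 'joints': array([-1.18056565e+00,  3.00418518e-01,  1.52149293e+00, -2.62180694e-05,
        1.32069588e+00, -6.65993446e-02]), 'qd': array([-0.00199763, -0.0002044 , -0.00262394, -0.00049328,  0.00071242,
        0.00029137]), 'effort': array([ 1.12373880e-04, -5.32649803e+01, -3.53286982e+01,  7.09134294e-02,
        2.35031551e-02, -6.44852798e-05]), 'eef_pos': array([ 242.55365945, -493.48669168,  302.15241015]), 'eef_rot': array([-3.14057853e+00, -4.21875860e-05,  4.56836499e-01]), 'wrist_force': array([ 0.30124614, -0.62978435, -0.50708329]), 'moment': array([0.07286462, 0.0045563 , 0.0272928 ]), 'finger_force': 0.0, 'finger_gap': 93.95285078428442}
```

View pics/scene0.png

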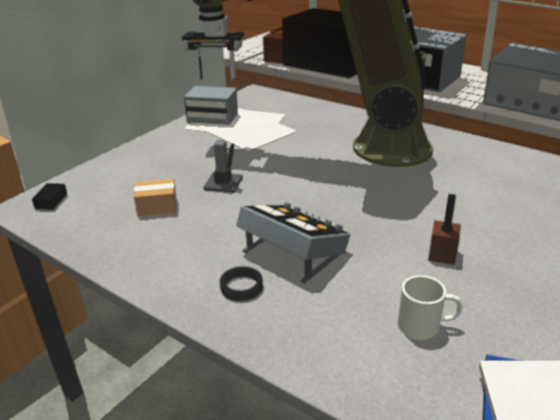

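View pics/top0.png

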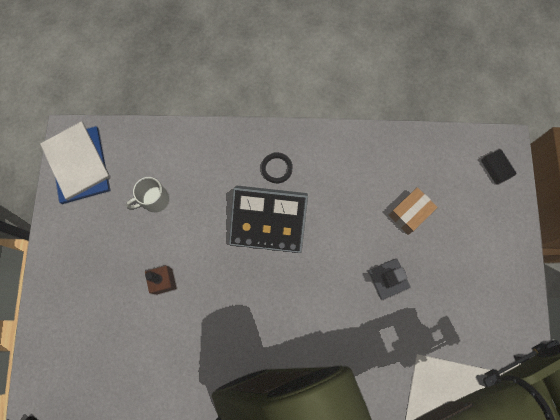

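The top view shows the mic at about (388,280), the stand at (160,280), the monitor at (268,220) and the round pad at (246,227). The scene view shows the mic at (222,165), the probe at (448,225) and the monitor at (293,232). Next I'll enlarge these.

```bash
cat > h.py <<'E'
import numpy as np,cv2
from cell import *
def K(n):
    m=camera_model(n); f=210/np.tan(np.radians(m["vfov"]/2)); return m,f
def proj(n,X):
    m,f=K(n); c=np.atleast_2d(X)@m["R"].T+m["t"]; s=c[:,:2]/c[:,2:]; s=s*(1+m["k1"]*(s**2).sum(1,keepdims=True)); return s*f+[m["cx"],m["cy"]]
def ray(n,p):
    m,f=K(n); d=(np.array(p,float)-[m["cx"],m["cy"]])/f; s=d.copy()
    for _ in range(20): s=d/(1+m["k1"]*(s@s))
    return -m["R"].T@m["t"], m["R"].T@np.array([*s,1.])
def onz(n,p,z):
    o,d=ray(n,p); return o+d*(z-o[2])/d[2]
def tri(a,b):
    o1,d1=ray("scene",a);o2,d2=ray("top",b)
    t=np.linalg.lstsq(np.c_[d1,-d2],o2-o1,rcond=None)[0]; P,Q=o1+d1*t[0],o2+d2*t[1]; return (P+Q)/2,np.linalg.norm(P-Q)
def crop(im,x,y,w,h,k): return cv2.resize(im[y:y+h,x:x+w],None,fx=k,fy=k,interpolation=cv2.INTER_CUBIC)
E
python3 - <<'E'
from h import *
s=cv2.imread("pics/scene0.png");t=cv2.imread("pics/top0.png")
A=np.hstack([crop(t,365,252,50,56,5),crop(t,222,180,90,75,1).repeat(1,0)[:0] if 0 else crop(t,225,180,85,56,5)[:, :],])
B=np.hstack([crop(t,140,252,45,56,5),crop(s,200,130,45,63,5)[:280],crop(s,425,190,40,75,5)[:280]])
W=max(A.shape[1],B.shape[1]); p=lambda q:cv2.copyMakeBorder(q,0,0,0,W-q.shape[1],cv2.BORDER_CONSTANT)
im=np.vstack([p(A),p(B)]);print(im.shape);cv2.imwrite("pics/m1.png",im)
hsv=cv2.cvtColor(t,cv2.COLOR_BGR2HSV)
mk=cv2.inRange(hsv,(12,110,110),(32,255,255)); mk[:,310:]=0;mk[:,:225]=0
n,l,st,c=cv2.connectedComponentsWithStats(mk)
print(st[1:],c[1:])
E
```

```text
(560, 675, 3)
[[243 223   8   8  52]
 [263 225   8   8  56]
 [283 227   8   8  54]] [[246.15384615 226.36538462]
 [266.30357143 228.55357143]
 [286.68518519 230.90740741]]
```

View pics/m1.png

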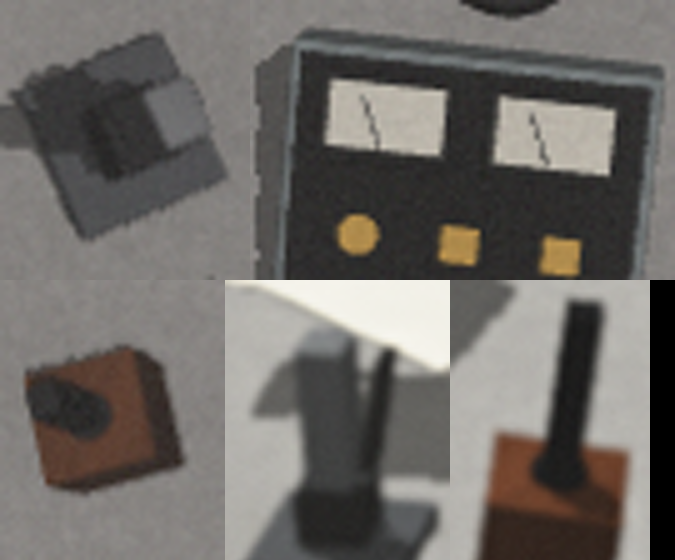

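The crops show the mic foot corners in the top view at about (396,259), (411,289), (382,300) and (368,270), with the bar towards +y. The handle end is at scene (452,195) and top (150,276). The collar is at scene (447,228) and top (157,278). The pad is at top (246.2,226.4).

Run:
```python
from h import *
np.set_printoptions(precision=1,suppress=True)
s=cv2.imread("pics/scene0.png");t=cv2.imread("pics/top0.png")
hsv=cv2.cvtColor(s,cv2.COLOR_BGR2HSV)
mk=cv2.inRange(hsv,(10,110,110),(32,255,255)); mk[:,:245]=0;mk[:,350:]=0;mk[:195]=0;mk[250:]=0
n,l,st,c=cv2.connectedComponentsWithStats(mk);print(st[1:],c[1:])
tp=[(246.15,226.37),(266.3,228.55),(286.69,230.91)]
cc=sorted(c[1:].tolist())
for a in cc:
  for i,b in enumerate(tp):
    P,e=tri(a,b)
    if e<6: print("tri",np.array(a),i,P,e)
for p in [(396.4,258.6),(410.6,288.6),(382,300),(368,270)]: print("foot",onz("top",p,12))
print("collar",onz("top",(157,278.4),76),"end",onz("top",(149.6,276),156),"tri end",tri((452,195.5),(149.6,276)),"tri col",tri((446.6,227.6),(157,278.4)))
for p in [(146,271.5),(165,266),(170.5,289),(150,294)]: print("stand?",onz("top",p,70))
A=np.hstack([crop(t,225,225,85,34,5)[:170],crop(t,140,262,30,34,5)]); B=np.hstack([crop(s,235,195,60,40,7),crop(s,425,188,37,40,4.0 and 7)[:280]])
W=max(A.shape[1],B.shape[1]); p=lambda q:cv2.copyMakeBorder(q,0,0,0,W-q.shape[1],cv2.BORDER_CONSTANT)
im=np.vstack([p(A),p(B)]);im=cv2.convertScaleAbs(im,alpha=1.6);print(im.shape);cv2.imwrite("pics/m2.png",im)
```

```text
[[278 208  10   4  29]
 [297 216  11   5  35]
 [317 224  10   5  35]] [[282.8 209.5]
 [301.8 217.8]
 [321.3 226.3]]
tri [282.8 209.5] 2 [579.5  -5.5  73.1] 1.2501348077997707
tri [301.8 217.8] 1 [584.5  49.9  72.9] 0.6271493727936526
tri [321.3 226.3] 0 [589.2 104.3  72.9] 1.0057687286773165
foot [ 519.9 -314.4   12. ]
foot [ 437.1 -351.6   12. ]
foot [ 404.5 -271.3   12. ]
foot [ 486.2 -233.9   12. ]
collar [441.8 334.6  76. ] end [439.9 331.2 156. ] tri end (array([439.8, 333.7, 152.2]), np.float64(2.750025271167796)) tri col (array([442.1, 335.5,  72.6]), np.float64(0.14239328490647807))
stand? [459.7 367.6  70. ]
stand? [475.9 317.5  70. ]
stand? [415.5 297.9  70. ]
stand? [400.7 351.6  70. ]
(450, 679, 3)
```

View pics/m2.png

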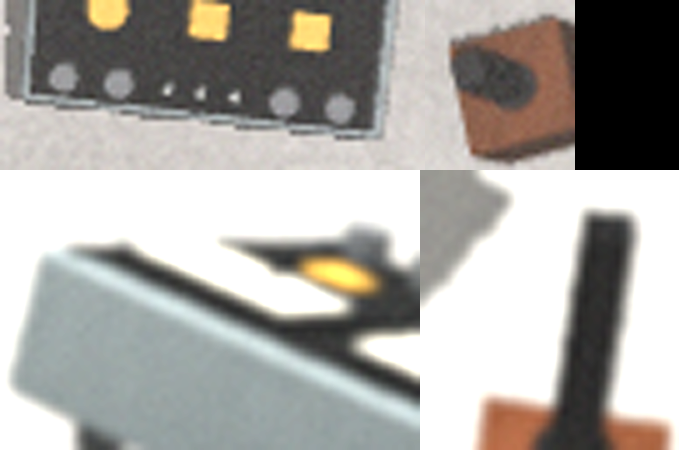

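The triangulation gives:
- **Pad:** about (589,104,73), panel yaw about -0.088.
- **Mic:** centre (462,-293), yaw about 0.41.
- **Probe:** (440.5,334), flats at about 18°, which agrees with the stand's yaw.

The zoom confirms that the left pad is the round one and that the handle faces the scene camera flat-on. I'm moving above the mic.

Call:
carry_out(slide=[[0.15,0.14,0],[0.3,0.28,0],[0.45,0.42,0],[0.6,0.56,0],[0.75,0.7,0],[0.87,0.822,0],[0.87,0.822,0],[0.87,0.822,0],[0.87,0.822,0],[0.87,0.822,0]], dr=[[0,0,-0.008],[0,0,-0.008],[0,0,-0.008],[0,0,-0.008],[0,0,-0.008],[0,0,-0.008],[0,0,-0.008],[0,0,-0.008],[0,0,-0.008],[0,0,-0.008]], gripper=[100,100,100,100,100,100,100,100,100,100], newtons=10)

```text
clock: 0.93
eef_pos: [459.8, -288.2, 302.3]
eef_rot: [-3.141, 0.001, 0.407]
wrist_force: [-1.0, 0.4, -0.4]
finger_gap: 94.0
finger_force: 0.0
```

Run:
```python
from h import *
np.set_printoptions(precision=3,suppress=True)
print("mic top tri",tri((220.6,142),(400.6,274.6)))
a,b=onz("top",(230,244.6),47),onz("top",(301,251.6),47);c,d=onz("top",(235,187),115),onz("top",(307.4,194),115)
print(a,b,c,d,"yaw",np.arctan2(-(a-b)[0],(a-b)[1]),np.arctan2(-(c-d)[0],(c-d)[1]))
n=np.cross((a+b)/2*-1+(c+d)/2,(a+c-b-d)/2);n/=np.linalg.norm(n)
print("n",n,"slope",np.arccos(n[2]))
o,r=ray("top",(246.15,226.37));print("pad by plane",o+r*(((a+b+c+d)/4+3*n-o)@n)/(r@n))
s=read_state();print(s["eef_pos"],s["eef_rot"])
im=camera("top");cv2.imwrite("pics/m3.png",crop(cv2.cvtColor(im,cv2.COLOR_RGB2BGR),340,220,110,100,5))
```

```text
mic top tri (array([ 461.736, -294.016,  125.33 ]), np.float64(3.102780045625607))
[542.387 149.084  47.   ] [527.994 -45.35   47.   ] [686.398 135.521 115.   ] [671.66  -57.378 115.   ] yaw -0.07388997177135881 -0.07625367472165062
n [-0.425  0.032  0.905] slope 0.44012577979224626
pad by plane [588.812 104.713  73.631]
[ 459.841 -288.246  302.33 ] [-3.141  0.001  0.407]
```

Call:
carry_out(slide=[[0,0,-0.1],[0,0,-0.2],[0,0,-0.3],[0,0,-0.38],[0,0,-0.44],[0,0,-0.476],[0,0,-0.476],[0,0,-0.476]], dr=[[0,0,0],[0,0,0],[0,0,0],[0,0,0],[0,0,0],[0,0,0],[0,0,0],[0,0,0]], gripper=[100,100,100,100,100,100,100,100])

```text
clock: 1.65
eef_pos: [459.7, -288.9, 184.1]
eef_rot: [3.141, -0.0, 0.405]
wrist_force: [0.2, 0.2, -0.9]
finger_gap: 93.7
finger_force: 0.0
```

Call:
carry_out(slide=[[0,0,0],[0,0,0],[0,0,0],[0,0,0],[0,0,0],[0,0,0],[0,0,0],[0,0,0]], dr=[[0,0,0],[0,0,0],[0,0,0],[0,0,0],[0,0,0],[0,0,0],[0,0,0],[0,0,0]], gripper=[50,50,50,50,50,50,50,50], newtons=10)

```text
clock: 2.32
eef_pos: [460.1, -287.9, 183.7]
eef_rot: [-3.141, 0.0, 0.407]
wrist_force: [-0.9, 3.3, 2.1]
finger_gap: 47.6
finger_force: 1.4
```

Call:
carry_out(slide=[[0,0,0],[0,0,0],[0,0,0],[0,0,0],[0,0,0],[0,0,0],[0,0,0],[0,0,0]], dr=[[0,0,0],[0,0,0],[0,0,0],[0,0,0],[0,0,0],[0,0,0],[0,0,0],[0,0,0]], gripper=[25,25,25,25,25,25,25,25], newtons=10)

```text
clock: 2.98
eef_pos: [460.6, -289.3, 183.6]
eef_rot: [3.138, -0.001, 0.406]
wrist_force: [6.7, -10.8, -6.6]
finger_gap: 38.7
finger_force: 10.0
```

Call:
carry_out(slide=[[0.002,-0.004,0],[0.002,-0.004,0],[0.002,-0.004,0],[0.002,-0.004,0],[0.002,-0.004,0],[0.002,-0.004,0]], dr=[[0,0,0],[0,0,0],[0,0,0],[0,0,0],[0,0,0],[0,0,0]], gripper=[20,20,20,20,20,20], newtons=15)

```text
clock: 3.48
eef_pos: [460.9, -289.8, 183.6]
eef_rot: [3.14, -0.0, 0.406]
wrist_force: [4.0, -7.7, -3.8]
finger_gap: 38.0
finger_force: 15.0
```

Gap 38.0 mm at 15 N, so the bar is fully in. I'm releasing it.

Call:
carry_out(slide=[[0,0,0],[0,0,0],[0,0,0],[0,0,0],[0,0,0],[0,0,0],[0,0,0],[0,0,0],[0,0,0],[0,0,0]], dr=[[0,0,0],[0,0,0],[0,0,0],[0,0,0],[0,0,0],[0,0,0],[0,0,0],[0,0,0],[0,0,0],[0,0,0]], gripper=[100,100,100,100,100,100,100,100,100,100])

```text
clock: 4.32
eef_pos: [460.6, -289.1, 183.7]
eef_rot: [3.142, 0.0, 0.407]
wrist_force: [0.9, 0.0, 0.1]
finger_gap: 94.0
finger_force: 0.0
```

Call:
carry_out(slide=[[0,0,0.1],[0,0,0.2],[0,0,0.3],[0,0,0.4],[0,0,0.48],[0,0,0.48]], dr=[[0,0,0],[0,0,0],[0,0,0],[0,0,0],[0,0,0],[0,0,0]], gripper=[100,100,100,100,100,100])

```text
clock: 4.82
eef_pos: [461.2, -289.5, 307.9]
eef_rot: [3.136, -0.003, 0.407]
wrist_force: [-0.0, -0.2, 0.9]
finger_gap: 93.7
finger_force: 0.0
```

Run:
```python
from h import *
s=cv2.cvtColor(camera("scene"),cv2.COLOR_RGB2BGR);o=cv2.imread("pics/scene0.png")
t=cv2.cvtColor(camera("top"),cv2.COLOR_RGB2BGR)
cv2.imwrite("pics/m4.png",np.hstack([crop(o,200,130,45,63,5),crop(s,200,130,45,63,5),crop(s,250,190,70,63,5)[:,:340]]))
print(read_state())
```

```text
{'clock': 4.9167, 'joints': array([-6.27868202e-01,  2.84910628e-01,  1.53780516e+00, -4.56313786e-06,
        1.31804974e+00,  5.36388655e-01]), 'qd': array([ 0.00042972,  0.02499962,  0.02894907, -0.00070266, -0.00653337,
       -0.00026908]), 'effort': array([ 3.37547658e-02, -5.50078011e+01, -3.74977183e+01,  7.46902870e-02,
        1.72518776e-01,  7.59844243e-04]), 'eef_pos': array([ 460.57828187, -289.08856715,  303.70984212]), 'eef_rot': array([ 3.14087944e+00, -4.18888166e-04,  4.06540759e-01]), 'wrist_force': array([ 0.42276827,  1.41340879, -1.14614698]), 'moment': array([ 0.02385384,  0.00073928, -0.03183475]), 'finger_force': 0.0, 'finger_gap': 93.59143506941413}
```

View pics/m4.png

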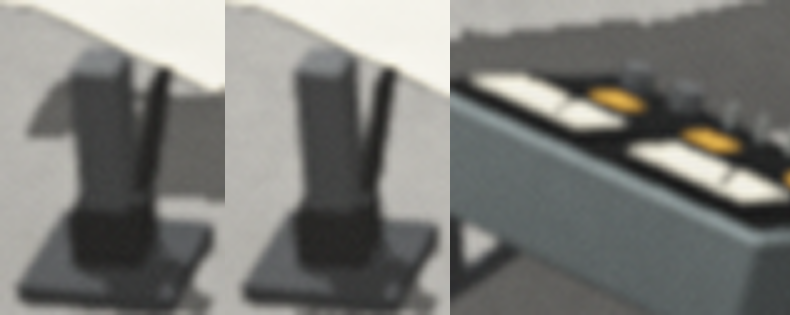

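The picture shows the bar back at its rest lean, the same as before the squeeze. Now I'm going across to the probe.

Call:
carry_out(slide=[[0,0.15,0],[0,0.3,0],[0,0.45,0],[0,0.6,0],[0,0.75,0],[0,0.9,0],[0,1,0],[0,1,0]], dr=[[0,0,0.018],[0,0,0.036],[0,0,0.054],[0,0,0.072],[0,0,0.09],[0,0,0.108],[0,0,0.12],[0,0,0.12]], gripper=[100,100,100,100,100,100,100,100])

```text
clock: 5.58
eef_pos: [460.1, -35.6, 302.4]
eef_rot: [-3.139, -0.0, 1.169]
wrist_force: [-0.6, -0.6, -0.7]
finger_gap: 94.1
finger_force: 0.0
```

Call:
carry_out(slide=[[0,0.15,0],[0,0.3,0],[0,0.45,0],[0,0.6,0],[0,0.75,0],[0,0.9,0],[0,1,0],[0,1,0]], dr=[[0,0,0.018],[0,0,0.036],[0,0,0.054],[0,0,0.072],[0,0,0.09],[0,0,0.108],[0,0,0.115],[0,0,0.115]], gripper=[100,100,100,100,100,100,100,100])

```text
clock: 6.25
eef_pos: [460.2, 214.0, 302.1]
eef_rot: [-3.139, -0.0, 1.889]
wrist_force: [-0.0, -0.2, -1.3]
finger_gap: 93.9
finger_force: 0.0
```

Call:
carry_out(slide=[[-0.02,0.12,0],[-0.04,0.24,0],[-0.06,0.36,0],[-0.08,0.46,0],[-0.08,0.492,0],[-0.08,0.492,0],[-0.08,0.492,0],[-0.08,0.492,0]], dr=[[0,0,0],[0,0,0],[0,0,0],[0,0,0],[0,0,0],[0,0,0],[0,0,0],[0,0,0]], gripper=[100,100,100,100,100,100,100,100])

```text
clock: 6.92
eef_pos: [441.1, 332.5, 303.3]
eef_rot: [-3.141, 0.0, 1.881]
wrist_force: [0.2, -0.2, -0.1]
finger_gap: 94.0
finger_force: 0.0
```

Call:
carry_out(slide=[[0,0.004,-0.1],[0,0.004,-0.2],[0,0.004,-0.3],[0,0.004,-0.38],[0,0.004,-0.438],[0,0.004,-0.438],[0,0.004,-0.438]], dr=[[0,0,0],[0,0,0],[0,0,0],[0,0,0],[0,0,0],[0,0,0],[0,0,0]], gripper=[100,100,100,100,100,100,100])

```text
clock: 7.5
eef_pos: [441.0, 333.9, 194.2]
eef_rot: [-3.141, 0.0, 1.882]
wrist_force: [0.1, -0.7, 1.5]
finger_gap: 93.9
finger_force: 0.0
```

Call:
carry_out(slide=[[0,0,0],[0,0,0],[0,0,0],[0,0,0],[0,0,0],[0,0,0],[0,0,0],[0,0,0],[0,0,0],[0,0,0]], dr=[[0,0,0],[0,0,0],[0,0,0],[0,0,0],[0,0,0],[0,0,0],[0,0,0],[0,0,0],[0,0,0],[0,0,0]], gripper=[24,24,24,24,24,24,24,24,24,24], newtons=5)

```text
clock: 8.33
eef_pos: [440.6, 334.9, 194.1]
eef_rot: [-3.142, 0.0, 1.883]
wrist_force: [0.0, 0.1, -0.4]
finger_gap: 30.7
finger_force: 0.0
```

Run:
```python
from h import *
s=cv2.cvtColor(camera("scene"),cv2.COLOR_RGB2BGR);t=cv2.cvtColor(camera("top"),cv2.COLOR_RGB2BGR)
cv2.imwrite("pics/m5.png",np.hstack([crop(s,410,150,65,110,5),crop(t,120,230,90,110,5)]))
```

```text
(no output)
```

View pics/m5.png

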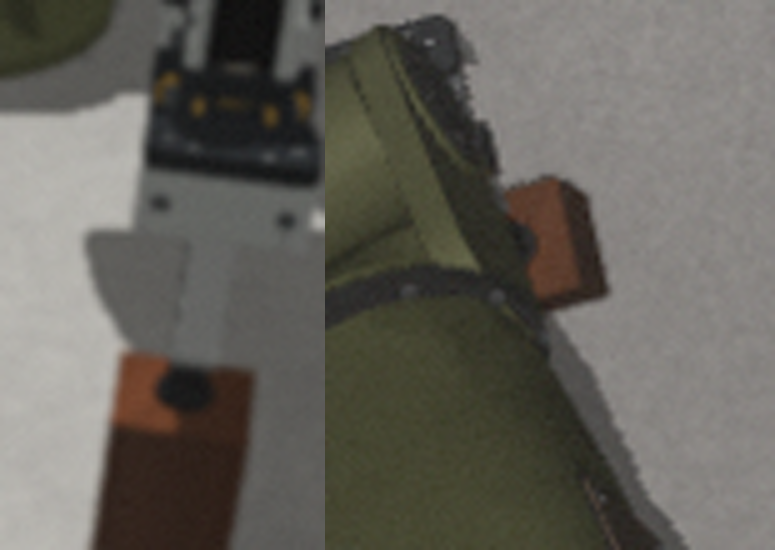

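Run:
```python
from h import *
c=np.array([440.6,334.9,0]);d=np.array([.952,.307,0])
e=np.array([-.307,.952,0])
for z in(76,97,120): print(z,"axis",proj("scene",c+[0,0,z]),"finger L/R",proj("scene",c+[0,0,z]+d*24-8*e),proj("scene",c+[0,0,z]+d*24+8*e))
print("end",proj("scene",c+[0,0,156]),proj("top",c+[0,0,156]))
s=cv2.imread("pics/scene0.png");g=s.max(2).astype(int)
for y in(198,203,208,213,218): print(y,g[y,440:464])
```

```text
76 axis [[446.82022967 225.88243451]] finger L/R [[442.49870372 231.31409284]] [[450.01884788 232.42968313]]
97 axis [[448.15877736 217.82387759]] finger L/R [[443.82510308 223.18162563]] [[451.41936152 224.28644597]]
120 axis [[449.64136115 208.82510574]] finger L/R [[445.29482218 214.09635137]] [[452.97128459 215.18860529]]
end [[451.99618413 194.3692889 ]] [[148.16911221 275.6758079 ]]
198 [178 177 180 179 179 179 169 125  65  32  30  31  32  32  50 100 154 180
 183 183 184 185 185 186]
203 [181 183 182 180 180 173 138  77  32  28  31  30  28  43  87 144 177 184
 185 183 182 181 184 182]
208 [179 179 182 181 181 156  90  36  28  30  30  29  36  69 129 168 179 179
 180 179 180 181 180 180]
213 [178 181 182 184 165 100  41  25  30  31  26  31  61 123 170 183 181 183
 182 182 179 178 180 179]
218 [185 185 186 170 117  55  28  28  31  30  30  55 111 160 179 182 181 179
 182 186 184 183 181 183]
```

The handle axis and the finger line up within about 1 mm, so I'm closing on it.

Call:
carry_out(slide=[[0,0,0],[0,0,0],[0,0,0],[0,0,0],[0,0,0],[0,0,0],[0,0,0],[0,0,0]], dr=[[0,0,0],[0,0,0],[0,0,0],[0,0,0],[0,0,0],[0,0,0],[0,0,0],[0,0,0]], gripper=[5,5,5,5,5,5,5,5], newtons=8)

```text
clock: 9.1
eef_pos: [440.6, 334.9, 194.2]
eef_rot: [3.142, 0.0, 1.883]
wrist_force: [1.3, 0.1, -0.3]
finger_gap: 15.6
finger_force: 8.0
```

Call:
carry_out(slide=[[0,0,0],[0,0,0],[0,0,0],[0,0,0]], dr=[[0,0,0],[0,0,0],[0,0,0],[0,0,0]], gripper=[5,5,5,5], newtons=25)

```text
clock: 9.43
eef_pos: [440.6, 334.9, 194.1]
eef_rot: [3.142, -0.0, 1.883]
wrist_force: [0.4, 0.1, 0.1]
finger_gap: 15.7
finger_force: 25.0
```

Call:
carry_out(slide=[[0,0,0.04],[0,0,0.09],[0,0,0.15],[0,0,0.21],[0,0,0.27],[0,0,0.33],[0,0,0.39],[0,0,0.44],[0,0,0.44],[0,0,0.44]], dr=[[0,0,0],[0,0,0],[0,0,0],[0,0,0],[0,0,0],[0,0,0],[0,0,0],[0,0,0],[0,0,0],[0,0,0]], gripper=[5,5,5,5,5,5,5,5,5,5])

```text
clock: 10.27
eef_pos: [440.5, 334.9, 304.6]
eef_rot: [3.141, -0.0, 1.883]
wrist_force: [-0.0, -0.4, -1.9]
finger_gap: 16.2
finger_force: 25.0
```

Run:
```python
from h import *
from scipy.spatial.transform import Rotation as Ro
np.set_printoptions(precision=4,suppress=True)
s=cv2.cvtColor(camera("scene"),cv2.COLOR_RGB2BGR)
cv2.imwrite("pics/m6.png",crop(s,395,120,90,120,5))
st=read_state();p=st["eef_pos"];R=Ro.from_euler("xyz",st["eef_rot"]);print(p,st["eef_rot"],st["finger_gap"],st["wrist_force"])
for d in(78,118,72+52-20,184): print(d,proj("scene",p+R.apply([0,0,d])))
yaw=-0.08; T=Ro.from_rotvec([0,0,yaw])*Ro.from_rotvec([0,-np.radians(25),0])*Ro.from_rotvec([0,0,-yaw])
n=T.apply([0,0,1]);print("n",n,"dr",T.as_rotvec()/(2*np.pi))
pad=np.array([589,104.5,73.4])
for off in(184+40,184+10,184-5):
    q=pad+n*off; print(off,q,(q-p)/250)
```

```text
[440.4288 334.7929 303.7736] [-3.1412  0.0001  1.8831] 15.708575983786742 [-0.1629  1.264  -2.0219]
78 [[456.6506 164.9649]]
118 [[453.9495 182.0043]]
104 [[454.8894 176.1081]]
184 [[449.6009 208.8451]]
n [-0.4213  0.0338  0.9063] dr [-0.0055 -0.0692  0.    ]
224 [494.6363 112.0652 276.4129] [ 0.2168 -0.8909 -0.1094]
194 [507.2743 111.052  249.2237] [ 0.2674 -0.895  -0.2182]
179 [513.5933 110.5454 235.6291] [ 0.2927 -0.897  -0.2726]
```

View pics/m6.png

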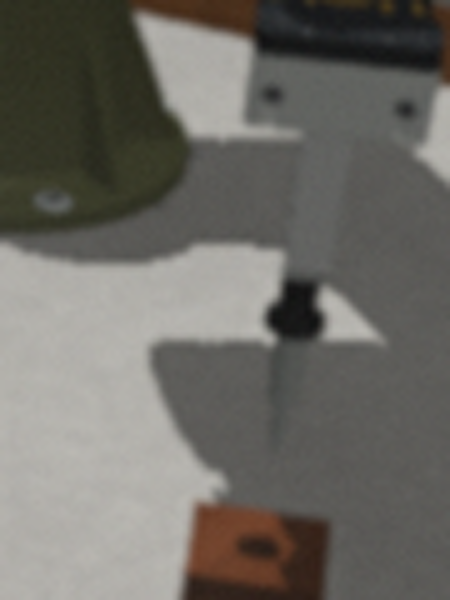

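The picture shows the probe held straight, with its tip at (450,210) against a predicted (449.6,208.8). I'm moving to a standoff 40 mm off the pad.

Call:
carry_out(slide=[[0.03,-0.12,0],[0.06,-0.25,0],[0.09,-0.38,0],[0.12,-0.51,-0.02],[0.15,-0.64,-0.04],[0.18,-0.76,-0.07],[0.205,-0.85,-0.1],[0.217,-0.891,-0.109],[0.217,-0.891,-0.109],[0.217,-0.891,-0.109]], dr=[[0,0,0],[-0.001,-0.012,0],[-0.002,-0.024,0],[-0.003,-0.036,0],[-0.004,-0.048,0],[-0.005,-0.06,0],[-0.0055,-0.0692,0],[-0.0055,-0.0692,0],[-0.0055,-0.0692,0],[-0.0055,-0.0692,0]], gripper=[5,5,5,5,5,5,5,5,5,5])

```text
clock: 11.15
eef_pos: [494.7, 111.9, 276.3]
eef_rot: [2.736, 0.162, 1.849]
wrist_force: [0.1, 0.0, -0.8]
finger_gap: 16.0
finger_force: 25.0
```

Run:
```python
from h import *
from scipy.spatial.transform import Rotation as Ro
np.set_printoptions(precision=4,suppress=True)
s=cv2.cvtColor(camera("scene"),cv2.COLOR_RGB2BGR);t=cv2.cvtColor(camera("top"),cv2.COLOR_RGB2BGR)
cv2.imwrite("pics/m7.png",np.hstack([crop(s,250,140,80,100,5),crop(t,215,170,80,100,5)]))
st=read_state();p=st["eef_pos"];R=Ro.from_euler("xyz",st["eef_rot"]);print(p,st["eef_rot"],st["finger_gap"],st["wrist_force"],R.apply([0,0,1]))
for d in(78,124,184,224): print(d,p+R.apply([0,0,d]),proj("scene",p+R.apply([0,0,d])),proj("top",p+R.apply([0,0,d])))
```

```text
[494.7608 112.7879 276.7878] [2.7354 0.1617 1.8502] 15.985898499145435 [-0.219  -0.3124 -1.6063] [ 0.4206 -0.0332 -0.9066]
78 [527.5681 110.2002 206.0701] [[340.1442 162.0209]] [[238.4665 239.748 ]]
124 [546.916  108.6742 164.3649] [[334.3544 182.51  ]] [[241.0161 235.142 ]]
184 [572.1523 106.6837 109.9667] [[326.891  208.8155]] [[244.0509 229.6607]]
224 [588.9765 105.3567  73.7012] [[321.9769 226.0721]] [[245.9126 226.2991]]
```

View pics/m7.png

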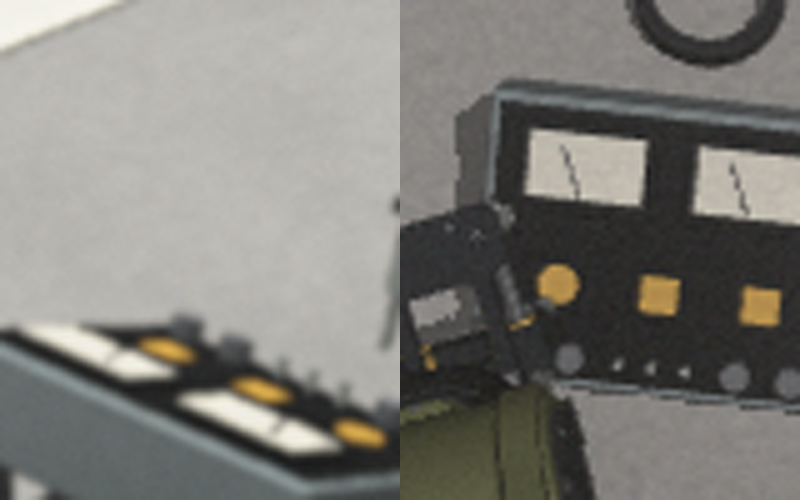

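The tip is at scene (326.4,209.6), where it was predicted, and the axis extended meets the pad within 1 mm in both views. I'm advancing to about 5 mm off and taking a force baseline.

Call:
carry_out(slide=[[0.015,-0.003,-0.032],[0.03,-0.005,-0.064],[0.045,-0.006,-0.096],[0.055,-0.007,-0.118],[0.059,-0.007,-0.127],[0.059,-0.007,-0.127],[0.059,-0.007,-0.127],[0.059,-0.007,-0.127]], dr=[[0,0,0],[0,0,0],[0,0,0],[0,0,0],[0,0,0],[0,0,0],[0,0,0],[0,0,0]], gripper=[5,5,5,5,5,5,5,5])

```text
clock: 11.92
eef_pos: [509.6, 110.4, 245.4]
eef_rot: [2.734, 0.162, 1.85]
wrist_force: [0.3, -0.4, -0.7]
finger_gap: 16.0
finger_force: 25.0
```

```bash
cat > f.py <<'E'
from h import *
from scipy.spatial.transform import Rotation as Ro
np.set_printoptions(precision=3,suppress=True)
n=np.array([-.4213,.0338,.9063]);F=[];P=[];M=[];Z=[]
for i in range(14):
    s=camera("scene");st=read_state();F.append(st["wrist_force"]);P.append(st["eef_pos"]);M.append(st["moment"]);Z.append(Ro.from_euler("xyz",st["eef_rot"]).apply([0,0,1]))
p=np.mean(P,0);F=np.array(F);z=np.mean(Z,0)
print(p,"F",F.mean(0),"Fn",(F@n).mean(),(F@n).std(),"M",np.mean(M,0),"z",z,"tip",p+184*z,"gap along n",(p+184*z-[589,104.5,73.4])@n,st["finger_gap"],st["clock"])
E
python3 f.py
```

```text
[509.591 110.41  245.314] F [ 0.095  0.124 -1.046] Fn -0.9840538009491656 0.41843437199073263 M [ 0.005  0.186 -0.   ] z [ 0.421 -0.033 -0.906] tip [587.128 104.26   78.562] gap along n 5.459192970715143 15.812809747838118 12.6167
```

Call:
carry_out(slide=[[0.002,0,-0.0042],[0.004,0,-0.0084],[0.006,0,-0.0127],[0.008,0,-0.017],[0.01,-0.001,-0.021],[0.0118,-0.001,-0.0254],[0.0118,-0.001,-0.0254],[0.0118,-0.001,-0.0254]], dr=[[0,0,0],[0,0,0],[0,0,0],[0,0,0],[0,0,0],[0,0,0],[0,0,0],[0,0,0]], gripper=[5,5,5,5,5,5,5,5])

```text
clock: 13.28
eef_pos: [512.6, 110.2, 238.8]
eef_rot: [2.735, 0.162, 1.85]
wrist_force: [-2.6, 0.2, 1.3]
finger_gap: 16.2
finger_force: 25.0
```

```bash
python3 f.py
```

```text
[512.537 110.172 238.844] F [-1.455  0.864  1.148] Fn 1.6826660594662168 0.48376196364266766 M [0.181 0.272 0.091] z [ 0.421 -0.033 -0.906] tip [590.038 104.02   72.076] gap along n -1.6538395605715608 15.909804612565877 13.9833
```

Call:
carry_out(slide=[[0.001,0,-0.0018],[0.0017,0,-0.0036],[0.0017,0,-0.0036],[0.0017,0,-0.0036],[0.0017,0,-0.0036],[0.0017,0,-0.0036]], dr=[[0,0,0],[0,0,0],[0,0,0],[0,0,0],[0,0,0],[0,0,0]], gripper=[5,5,5,5,5,5])

```text
clock: 14.48
eef_pos: [513.0, 110.2, 237.9]
eef_rot: [2.735, 0.162, 1.85]
wrist_force: [-2.0, 0.6, 2.1]
finger_gap: 15.9
finger_force: 25.0
```

```bash
python3 f.py
python3 - <<'E'
from h import *
s=cv2.cvtColor(camera("scene"),cv2.COLOR_RGB2BGR);t=cv2.cvtColor(camera("top"),cv2.COLOR_RGB2BGR)
cv2.imwrite("pics/m8.png",np.hstack([crop(s,290,170,70,80,6)[:480],crop(t,225,200,60,80,6)]))
E
```

```text
[512.965 110.147 237.911] F [-1.234  0.771  1.462] Fn 1.8709656053181516 0.511499125620157 M [0.192 0.247 0.093] z [ 0.421 -0.033 -0.906] tip [590.458 103.988  71.139] gap along n -2.6809084713893485 16.05727561401967 15.1833
```

View pics/m8.png

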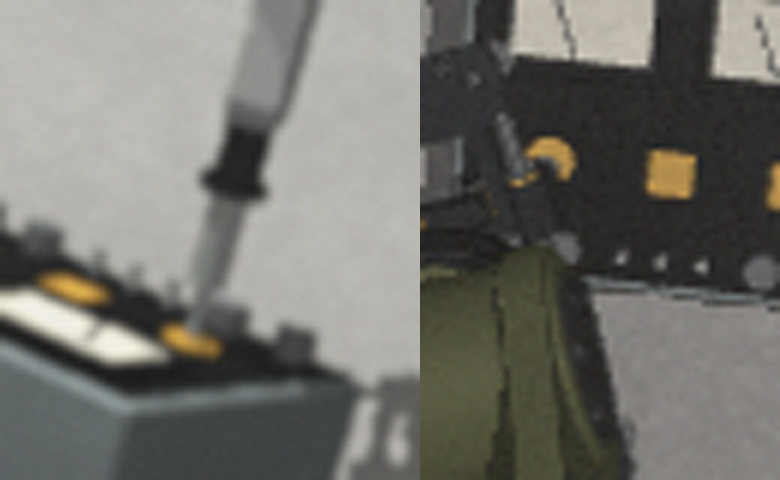

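The picture shows the tip on the round pad, square to the panel. I'm adding one more millimetre for a mid-range compression.

Call:
carry_out(slide=[[0.001,0,-0.0018],[0.0017,0,-0.0036],[0.0017,0,-0.0036],[0.0017,0,-0.0036],[0.0017,0,-0.0036],[0.0017,0,-0.0036]], dr=[[0,0,0],[0,0,0],[0,0,0],[0,0,0],[0,0,0],[0,0,0]], gripper=[5,5,5,5,5,5])

```text
clock: 15.78
eef_pos: [513.4, 110.1, 237.0]
eef_rot: [2.735, 0.162, 1.85]
wrist_force: [-1.6, -0.6, 1.2]
finger_gap: 15.6
finger_force: 25.0
```

```bash
python3 f.py
```

```text
[513.385 110.149 237.002] F [-1.549  0.554  1.974] Fn 2.460721573467187 0.46799298821296753 M [0.129 0.236 0.056] z [ 0.421 -0.033 -0.906] tip [590.877 103.991  70.229] gap along n -3.6814701838818586 15.863772030369459 16.4833
```

The force on the tip is about 3.4 N, or roughly 5 mm of the 10 mm travel, and it's steady. I'm handing in.

```bash
python3 -c "
from cell import *
print(sign_off())"
```

```text
the job is handed in; nothing more can be done
None
```

I handed the job in at about 16.5 s: the push-to-talk bar was squeezed fully in (38.0 mm gap at 15 N) and sprang back, and the probe is held square on the round pad at about 3.4 N, roughly 4–5 mm of its 10 mm travel, with the mug, box and tape never approached.

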